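# Dispense one spray test chip onto the blue spot

### The job

Put out one fresh test chip for a colour trial: press the red plunger of the chip dispenser all the way down once and let it come back up, so that a single orange chip comes out. Then push that chip with the fingertips flat along the table, without picking it up, until it lies wholly inside the blue spot, and take the hand away. Let no second chip out and leave the other things on the table alone.

Things in the scene. Friction and masses are not known exactly. Their poses are not given: they have to be found in the camera images.
- dispenser: Grey chip dispenser fixed to the table, 116 mm long, 47 mm wide (74 over its four low feet), walls 42 mm high. Origin on the table under the centre of the magazine, in which three chips stand stacked; it is open below, so the lowest lies on the table. x axis from the gate (front, 23 mm from the origin on the -x side) to the plunger (58 mm from the origin on the +x side); z up.
- gate (a point): Middle of the gate, the slot 10 mm high at the foot of the dispenser's front face, 5 mm above the table. The plunger drives a blade that pushes the lowest chip out here along the dispenser's -x, straight onto the table; its centre then lies about 50 mm from the dispenser's origin (27 mm beyond the gate). When the plunger rises, the blade draws back and the next chip drops.
- plunger_top (a point): Centre of the flat top of the red plunger button, 24 mm across (28 mm at its widest); 64 mm above the table when up, 44 mm when fully down.
- plunger (a joint): Plunger travel in m: 0 up, 0.020 fully down. It moves straight down. The spring takes about 4 N to start and 8 N (more if pressed fast) to reach the stop, and it rises by itself when let go. The blade moves 2.5 times as far as the plunger.
- chip_1: The lowest chip, the one that comes out: round orange plastic disc 36 mm across, 8 mm thick, about 15 g. Origin at the centre of its underside, z axis up. Slides easily on the table.
- blue_spot: Flat blue round spot with a thin white ring, 76 mm across, stuck to the table, no thickness to speak of. Origin at its centre. The target. It lies on either side of the dispenser's front.
- green_spot: The same kind of spot in green, on the other side; not used. Origin at its centre.
- chip_2: The middle chip of the stack, same disc as chip_1; must stay in the magazine.
- chip_3: The top chip of the stack, same disc as chip_1; must stay in the magazine.
- paint_black: black paint bottle, 34x37x100 mm. Bystander, leave alone. Origin at the centre of its underside.
- fine_tape: blue roll of tape lying flat, 72x74x12 mm. Bystander, leave alone. Origin at the centre of its underside.
- mix_cup_a: white mixing cup, 60 mm across, 42 mm high. Bystander, leave alone. Origin at the centre of its underside.
- spare_jar_c: clear jar with grey lid, 34 mm across, 52 mm high. Bystander, leave alone. Origin at the centre of its underside.
- eraser: blue and white eraser, 21x48x13 mm. Bystander, leave alone. Origin at the centre of its underside.
- paint_blue: blue paint bottle, 34x37x96 mm. Bystander, leave alone. Origin at the centre of its underside.
Mind the look-alikes: they are no part of the job. Leave any black, turquoise or white look-alike of the chip_3 alone.

How it is judged (in metres and radians):
On the way, in this order (a step that is already met when the one before it is completed fails the run):
1. the plunger is pressed all the way down (value of joint plunger above 0.017 m), for 0.05 s.
2. the plunger is back up and one chip lies on the table in front of the gate (value of joint plunger below 0.003 m and x of chip_1 in the frame of dispenser below -0.04 m), for 0.1 s.
At the end, for the whole second after the job is handed in: The ejected chip lies flat and still on the table wholly inside the blue spot (centres within 20 mm), the plunger is up (within 3 mm), and the other two chips are still in the magazine (within 10 mm of its axis) (horizontal distance between chip_1 and blue_spot below 0.02 m and height (world z) of chip_1 between -0.003 and 0.003 m and angle between chip_1's own z axis and vertical below 0.1 rad and linear speed of chip_1 below 0.01 m/s and value of joint plunger below 0.003 m and horizontal distance between each of chip_2, chip_3 and dispenser below 0.01 m); the robot touches nothing.
It fails at once if a second chip is pushed out (a chip other than the lowest moves more than 12 mm off the magazine's axis) (horizontal distance between any of chip_2, chip_3 and dispenser above 0.012 m).
It fails at once if the ejected chip is lifted (more than 6 mm off the table) or tipped up (more than 0.5 rad) (height (world z) of chip_1 above 0.006 m or angle between chip_1's own z axis and vertical above 0.5 rad).
It fails at once if a bystander is moved more than 15 mm (distance of any of paint_black, spare_jar_c, eraser, paint_blue from where it was at the start of the episode above 0.015 m).
It also fails if it takes over 58 s, if anything falls off the work surface, if the arm or the gripper's body presses on something with over 40 N, if the wrist force passes 120 N, or if a joint passes its speed limit or range.

### The arm

A 6-joint arm with a two-finger parallel gripper is mounted at the origin on a cart in front of the work surface, level with it; the furniture and walls round the work are solid. World frame = base frame: x ahead of the robot, y to its left, z up, the work surface at z = 0. Lengths are in mm, angles in degrees, forces in N, time in s.
With the tool pointing down it reaches from about 350 to 850 mm from the base axis. Payload 8.1 kg.
Tool frame: the origin (TCP) lies between the finger pads; the fingertips stand 14 mm ahead of it and the grasp point (between the pads) lies 5 mm behind it; z points along the fingers, x is the direction in which the jaws open and shut, and the axes are right-handed (so a half turn about z gives the same grasp; the last joint's range is limited). The gripper opens to 85 mm and grips with 20 to 120 N. Pads are 22 mm wide; open, the fingers measure 114 mm over their backs; the gripper's body (76 mm by 85 mm) begins 54 mm behind the grasp point. The pads swing forward as they close: fully open they stand 13 mm farther back than shut.
Start: joints at [67.586, 7.471, 85.268, -0, 87.261, -4.893], TCP at [180.612, 572.175, 245.292] pointing down, gripper open.
Joint ranges: [-169.43, 169.43], [-51.17, 129.36], [1.28, 143.12], [-76.62, 256.62], [0, 156.53], [-152.29, 152.29]. Speed limits (degrees/s): [136.94, 136.94, 159.86, 180, 180, 180].

### API

Orientations are given as [roll, pitch, yaw] about the fixed x, y, z axes, in that order (R = Rz(yaw) Ry(pitch) Rx(roll)).
In Python, from bench import r, vision, job gives the robot as it stands.
- The arm moves only by the tool send_rows, never from a script. Its arguments are lists of equal length, an entry for each row: "dp": the shift along the world's x, y, z in mm, a list of three; "rot": the turn, a rotation vector about the world's x, y, z in rad, a list of three. In form: {"dp": [[tx, ty, tz], ...], "rot": [[wx, wy, wz], ...]}. A call has 1 to 5 rows; each row is the pose to reach, as a shift and turn from the pose commanded when the call began; what a row does not reach only later rows make up. A row lasts 1/8 s, in which the tool goes at most 62.5 mm and 10.7 degrees, less where a joint would pass 70% of its speed; a pose out of reach is approached as far as the arm can. A call with a gripper value outside its range is refused whole. "jaw" is the finger opening in mm, from 0 to 85.4, set as the call begins (left out, the last holds). The fingers move at their own pace and stop on an object; "force" is the grip in N (left out, the last holds). Time passes only in rows, so rows that repeat a pose let the fingers close. It gives the time, the measured TCP pose, the force and the opening at its end, in the units of the state.
- r.sense(): the state, without advancing time (a new reading comes with each control period).
- vision.snapshot(name): name is "scene" or "top"; returns a dict with "pixels" (420x560x3 uint8, red, green, blue), "depth" (420x560 float32, mm along the optical axis (not along the pixel's ray), 0 where there is no reading), "intrinsics" (3x3 intrinsics, pixels), "k1" (the pictures are not rectified: a ray, as slopes to the right and down, at radius r is drawn at 1 + k1 r^2 times it, then the intrinsics apply), "world_from_camera" (4x4, takes a point from camera to world coordinates). Camera axes: x right, y down, z forward; pixel columns grow to the right and rows downward; lengths in mm; the calibration is good to about 2 mm. A picture is of the moment at which its call begins.
- job.hand_in(): hands the job in, once; it reports no verdict.
The state is a dict: "time": time; "joint_pos": joint angles; "qd": joint speeds; "joint_efforts": joint torques, N m; "tool_pos": TCP position; "tcp_rot": TCP orientation; "ft_force": force on the tool from outside, world axes, zero at the start; "wrist_torque": the same for the moment, N m; "finger_gap": finger opening in mm.
Only numpy, scipy, OpenCV 4.12 (cv2) and the standard library are available. Lean on these libraries where they do the work, as an engineer would, in place of code of your own. Each camera call takes 0.05 s, during which the arm holds its last target.

## Working session

There is one attempt and no reset: what is moved stays moved. The work goes in short steps, Python scripts to look and compute and a tool call to move; the robot and the scene stay as the last step left them, time stands still between calls to the robot, and variables do not carry over. Pictures are saved under pics/ and viewed, and the job is handed in when it is done.

Besides the shell and the picture viewer there is one more tool, called after ">>>" as name(argument=value, ...) on one line, values as JSON. send_rows: Moves the arm, as the interface text tells. Its arguments: {"type":"object","properties":{"dp":{"type":"array"},"rot":{"type":"array"},"jaw":{"type":"number"},"force":{"type":"number"}},"required":["dp","rot"]}

```bash
mkdir -p pics; ls
cat > h.py <<'E'
import numpy as np, cv2
from bench import r, vision, job
def snap(n,f=None):
    s=vision.snapshot(n)
    if f: cv2.imwrite('pics/'+f,s['pixels'][:,:,::-1])
    return s
def ray(s,u,v):
    K=s['intrinsics'];k1=s['k1']
    dist=np.array([k1,0,0,0,0.])
    p=cv2.undistortPoints(np.array([[[u,v]]],float),np.array(K,float),dist)[0,0]
    T=np.array(s['world_from_camera'])
    return T[:3,3],T[:3,:3]@np.array([p[0],p[1],1.])
def onz(s,u,v,z):
    o,d=ray(s,u,v); return o+d*(z-o[2])/d[2]
E
python3 - <<'E'
from h import *
for n in('scene','top'):
    s=snap(n,n+'0.png'); print(n,np.round(s['world_from_camera'],2).tolist(),s['k1'])
    np.savez(n+'0.npz',**{k:np.array(v) for k,v in s.items()})
print(r.sense())
E
```

```text
pics
scene [[0.72, -0.49, 0.48, 146.2], [-0.69, -0.54, 0.48, -183.21], [0.02, -0.68, -0.73, 705.65], [0.0, 0.0, 0.0, 1.0]] -0.14774461009517215
top [[0.02, -1.0, 0.09, 460.98], [-1.0, -0.02, 0.01, 235.95], [-0.01, -0.09, -1.0, 1085.89], [0.0, 0.0, 0.0, 1.0]] -0.12174838567407813
{'time': 0.1, 'joint_pos': array([ 6.75849867e+01,  7.51035746e+00,  8.53257470e+01, -1.20961316e-03,
        8.72626369e+01, -4.89161726e+00]), 'qd': array([ 0.10025788, -0.12922531, -0.20485844,  0.03142821, -0.05891739,
        0.03860801]), 'joint_efforts': array([ 2.01422874e-03, -5.70953715e+01, -5.01943338e+01, -9.05555839e-05,
        8.11530801e-03, -4.31980800e-05]), 'tool_pos': array([180.43820902, 571.70415278, 244.32779305]), 'tcp_rot': array([-1.79992784e+02,  9.84847925e-02,  7.24766690e+01]), 'ft_force': array([ 0.00941634, -0.49539289, -0.43267662]), 'wrist_torque': array([0.02062192, 0.04175024, 0.04271284]), 'finger_gap': 85.42334518253747}
```

View pics/scene0.png

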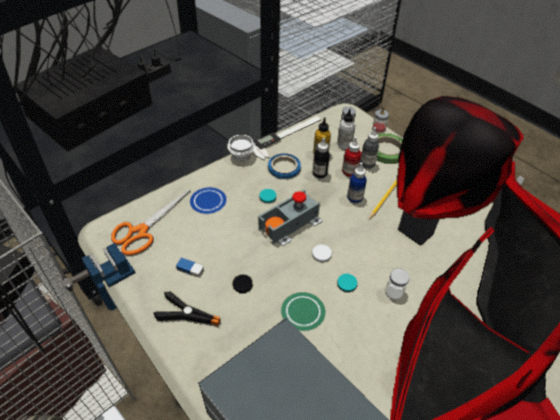

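View pics/top0.png

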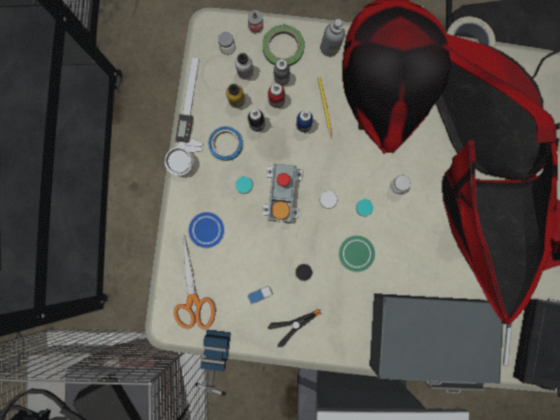

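The top view shows the plunger at about (284,180), the magazine with its orange chip at (281,210), the blue spot at (206,230), the green spot at (357,253) and the turquoise look-alike at (244,185). The gate faces down in the image.

```bash
cat > m.py <<'E'
from h import *
def cents(s,lo,hi,amin=40):
    hsv=cv2.cvtColor(s['pixels'],cv2.COLOR_RGB2HSV)
    m=cv2.inRange(hsv,np.array(lo),np.array(hi))
    n,l,st,c=cv2.connectedComponentsWithStats(m)
    return [(c[i].round(1),int(st[i,4]),st[i,:4].tolist()) for i in range(1,n) if st[i,4]>=amin]
C=dict(red=((0,170,120),(5,255,255)),orange=((8,170,120),(18,255,255)),blue=((105,150,60),(125,255,255)),green=((65,90,40),(85,255,200)),turq=((85,120,80),(97,255,255)))
Z=dict(red=64,orange=24,blue=0,green=0,turq=8)
if __name__=='__main__':
  for n in('top','scene'):
    s=snap(n)
    for k,(lo,hi) in C.items():
        for c,a,b in cents(s,lo,hi): print(n,k,c,a,b,onz(s,c[0],c[1],Z[k]).round(1))
E
python3 m.py
python3 - <<'E'
import numpy as np,cv2
a=cv2.imread('pics/top0.png')[90:280,150:400]
cv2.imwrite('pics/crop0.png',cv2.resize(a,None,fx=3.1,fy=3.1,interpolation=cv2.INTER_CUBIC))
E
```

```text
top red [461.1  46.8] 43 [455, 41, 13, 12] [ 903.2 -124.1   64. ]
top red [531.7 107.1] 47 [525, 100, 14, 14] [ 779.7 -271.    64. ]
top red [283.1 179.3] 102 [278, 174, 11, 12] [615.6 239.4  64. ]
top orange [194.5 309.3] 300 [175, 295, 39, 33] [352.7 412.6  24. ]
top blue [303.8 122.3] 60 [298, 117, 14, 9] [748.9 198.3   0. ]
top blue [206.1 229.6] 161 [190, 213, 33, 34] [515.9 397.8   0. ]
top blue [206.  229.6] 411 [195, 219, 23, 23] [515.9 398.    0. ]
top green [356.5 252.8] 177 [340, 237, 34, 34] [474.9  83.8   0. ]
top green [356.6 253.1] 422 [345, 242, 24, 23] [474.3  83.6   0. ]
top turq [243.7 184.5] 195 [236, 177, 16, 16] [611.3 321.4   8. ]
top turq [364.3 207.2] 195 [357, 200, 16, 16] [569.5  69.7   8. ]
scene red [512.1 175.5] 77 [507, 162, 11, 25] [988.3 -19.3  64. ]
scene red [418.2 187.1] 185 [408, 172, 21, 30] [807.6  97.3  64. ]
scene red [534.5 201. ] 218 [515, 185, 45, 32] [954.9 -87.9  64. ]
scene red [298.9 196.5] 104 [293, 192, 13, 10] [616.4 237.1  64. ]
scene red [438.4 209.2] 126 [421, 204, 37, 11] [787.1  36.1  64. ]
scene red [447.9 283.9] 48 [442, 275, 
[... 356 characters left out ...]
9 -200.7   64. ]
scene orange [273.8 221.4] 140 [265, 217, 19, 11] [563.5 248.9  24. ]
scene orange [132.2 236.9] 533 [112, 223, 41, 32] [343.2 398.7  24. ]
scene blue [357.3 180.8] 105 [351, 175, 15, 11] [789.9 227.2   0. ]
scene blue [207.7 200.7] 157 [191, 188, 35, 25] [517.1 396.7   0. ]
scene blue [207.7 199.8] 320 [196, 192, 24, 17] [518.7 398.8   0. ]
scene blue [184.5 264.6] 115 [177, 259, 16, 12] [386.4 297.7   0. ]
scene green [304.6 309.9] 319 [282, 293, 43, 37] [479.6  82.9   0. ]
scene green [302.9 310.5] 594 [289, 298, 29, 26] [476.6  84.    0. ]
scene turq [267.4 195.1] 170 [260, 189, 16, 13] [612.7 320.2   8. ]
scene turq [347. 282.] 263 [338, 274, 19, 17] [570.7  68.2   8. ]
```

View pics/crop0.png

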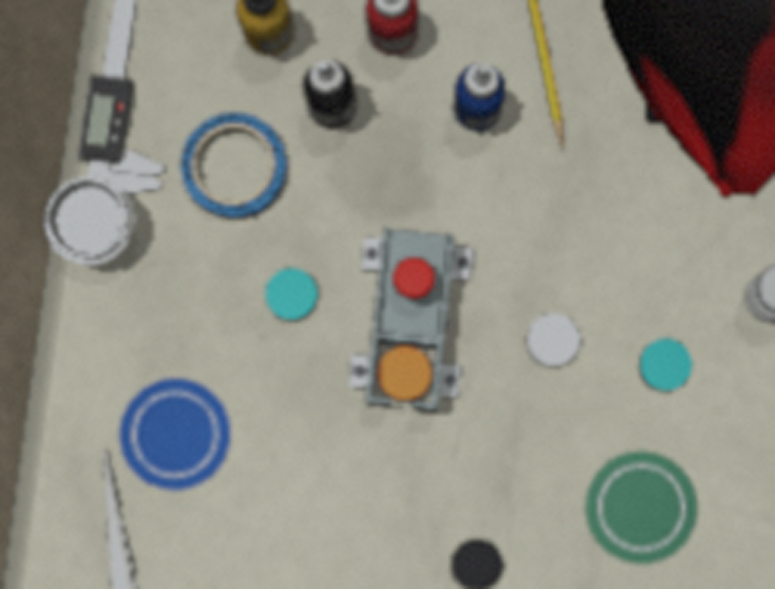

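Run:
```python
from h import *
s=snap('top')
hsv=cv2.cvtColor(s['pixels'],cv2.COLOR_RGB2HSV)
print(hsv[210,281],hsv[180,283])
m=cv2.inRange(hsv,np.array((8,120,100)),np.array((20,255,255)))[195:225,262:302]
M=cv2.moments(m,True);u,v=262+M['m10']/M['m00'],195+M['m01']/M['m00'];print(u,v,M['m00'])
red=np.array([616,238.3]); 
for z in (24,):
    o=onz(s,u,v,z)[:2]; ax=red-o; print(z,o,np.linalg.norm(ax),np.degrees(np.arctan2(ax[1],ax[0])))
a=ax/np.linalg.norm(ax); 
for nm,oo in(('mag',o),('plg',red-58*a)):
  c=oo-50*a; d=np.array([516.8,398])-c; print(nm,oo,'exit',c,'gate',oo-23*a,'push',d,np.degrees(np.arctan2(d[1],d[0])))
```

```text
[ 16 158 179] [  1 173 175]
280.04453441295544 209.78542510121457 247.0
24 [558.69777392 244.31934715] 57.61751169778511 -5.996677559980475
mag [558.69777392 244.31934715] exit [508.97137616 249.54288681] gate [535.82363095 246.7221754 ] push [  7.82862384 148.45711319] 86.98140415432756
plg [558.31737861 244.35930601] exit [508.59098086 249.58284567] gate [535.44323564 246.76213425] push [  8.20901914 148.41715433] 86.83417054584312
```

>>> send_rows(dp=[[40,-30,0],[85,-65,0],[130,-100,0],[175,-134,0],[218,-167,0]], rot=[[0,0,-0.13],[0,0,-0.27],[0,0,-0.41],[0,0,-0.55],[0,0,-0.69]], jaw=0)

```text
time: 0.88
tool_pos: [399.9, 403.8, 245.3]
tcp_rot: [-180.0, -0.0, 32.7]
ft_force: [-0.5, -0.0, 0.0]
finger_gap: 0.2
```

>>> send_rows(dp=[[45,-35,-10],[90,-70,-30],[135,-105,-60],[180,-140,-90],[217,-167,-110]], rot=[[0,0,-0.13],[0,0,-0.27],[0,0,-0.41],[0,0,-0.55],[0,0,-0.68]])

```text
time: 1.5
tool_pos: [616.5, 236.4, 133.6]
tcp_rot: [180.0, 0.1, -6.3]
ft_force: [0.7, 0.3, -0.4]
finger_gap: 0.2
```

>>> send_rows(dp=[[0,0,0],[0,0,0]], rot=[[0,0,0],[0,0,0]])

```text
time: 1.75
tool_pos: [615.4, 238.2, 135.1]
tcp_rot: [-180.0, 0.0, -6.0]
ft_force: [0.4, 0.0, 0.6]
finger_gap: -0.3
```

>>> send_rows(dp=[[1,0,-20],[1,0,-40],[1,0,-50],[1,0,-50]], rot=[[0,0,0],[0,0,0],[0,0,0],[0,0,0]])

```text
time: 2.25
tool_pos: [615.2, 238.1, 83.4]
tcp_rot: [179.9, 0.2, -6.0]
ft_force: [-0.6, -0.6, 1.9]
finger_gap: 0.3
```

Run:
```python
from h import *
for n in('scene','top'):
    s=snap(n); a=s['pixels'][90:290,180:400,::-1]
    cv2.imwrite('pics/%s1.png'%n,cv2.resize(a,None,fx=3,fy=3,interpolation=cv2.INTER_CUBIC))
```

```text
(no output)
```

View pics/scene1.png

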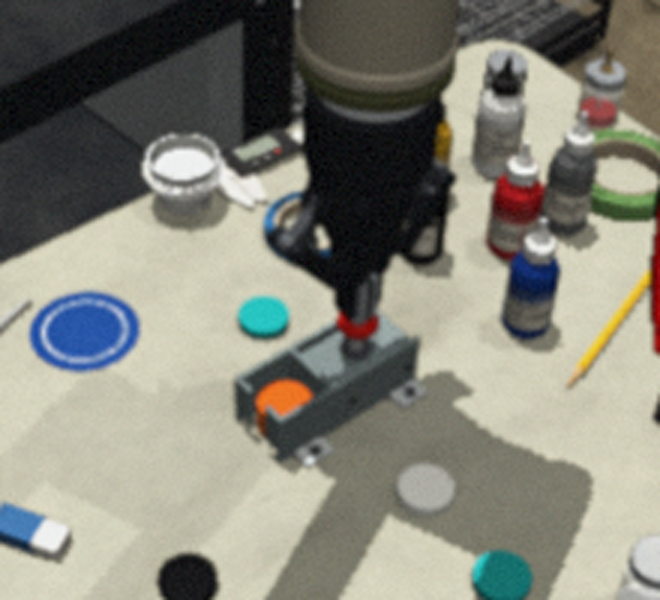

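The closed fingertips are centred over the red button (crop ~358,320). Pressing next.

>>> send_rows(dp=[[0,0,-5],[0,0,-9],[0,0,-13],[0,0,-17],[0,0,-20]], rot=[[0,0,0],[0,0,0],[0,0,0],[0,0,0],[0,0,0]])

```text
time: 2.98
tool_pos: [617.2, 238.3, 66.3]
tcp_rot: [-180.0, -0.1, -6.0]
ft_force: [-1.5, -0.7, 7.4]
finger_gap: 0.1
```

>>> send_rows(dp=[[0,0,-3],[0,0,-5],[0,0,-6],[0,0,-6],[0,0,-6]], rot=[[0,0,0],[0,0,0],[0,0,0],[0,0,0],[0,0,0]])

```text
time: 3.6
tool_pos: [617.2, 238.3, 60.4]
tcp_rot: [-180.0, -0.1, -6.0]
ft_force: [-2.0, -0.5, 8.2]
finger_gap: -0.2
```

>>> send_rows(dp=[[0,0,-2],[0,0,-3],[0,0,-4],[0,0,-4]], rot=[[0,0,0],[0,0,0],[0,0,0],[0,0,0]])

```text
time: 4.1
tool_pos: [617.3, 238.3, 58.0]
tcp_rot: [-180.0, -0.1, -6.0]
ft_force: [-7.9, -2.6, 18.4]
finger_gap: -0.0
```

Force jumped from 8 to 18 N with the tip at 44 mm, so the plunger is on its stop. I'll lift straight up.

>>> send_rows(dp=[[0,0,6],[0,0,12],[0,0,20],[0,0,35],[0,0,70]], rot=[[0,0,0],[0,0,0],[0,0,0],[0,0,0],[0,0,0]])

```text
time: 4.72
tool_pos: [614.7, 237.6, 123.6]
tcp_rot: [179.9, 0.3, -6.0]
ft_force: [0.2, 0.3, 0.1]
finger_gap: 0.3
```

Run:
```python
from h import *
for n in('scene','top'):
    s=snap(n); a=s['pixels'][90:290,180:400,::-1]
    cv2.imwrite('pics/%s2.png'%n,cv2.resize(a,None,fx=3,fy=3,interpolation=cv2.INTER_CUBIC))
    hsv=cv2.cvtColor(s['pixels'],cv2.COLOR_RGB2HSV)
    m=cv2.inRange(hsv,np.array((7,120,90)),np.array((22,255,255)))
    k,l,st,c=cv2.connectedComponentsWithStats(m)
    for i in range(1,k):
        if st[i,4]>50: print(n,c[i].round(1),st[i],onz(s,*c[i],8).round(1),onz(s,*c[i],16).round(1))
```

```text
scene [272.4 223.3] [264 218  19  15 147] [567.8 257.2   8. ] [563.  252.2  16. ]
scene [132.2 237. ] [111 222  42  33 671] [347.6 412.2   8. ] [345.3 405.3  16. ]
scene [253.9 242.2] [245 234  19  17 249] [510.3 246.3   8. ] [506.2 241.4  16. ]
scene [215.4 319.8] [211 316   9  10  62] [354.2 166.4   8. ] [351.8 162.4  16. ]
top [280.1 210.7] [272 202  17  18 239] [558.3 244.3   8. ] [557.5 244.3  16. ]
top [278.7 234.1] [272 227  14  16 179] [509.8 246.    8. ] [509.4 245.9  16. ]
top [194.6 311. ] [174 294  41  35 545] [347.6 414.9   8. ] [348.5 413.5  16. ]
```

View pics/scene2.png

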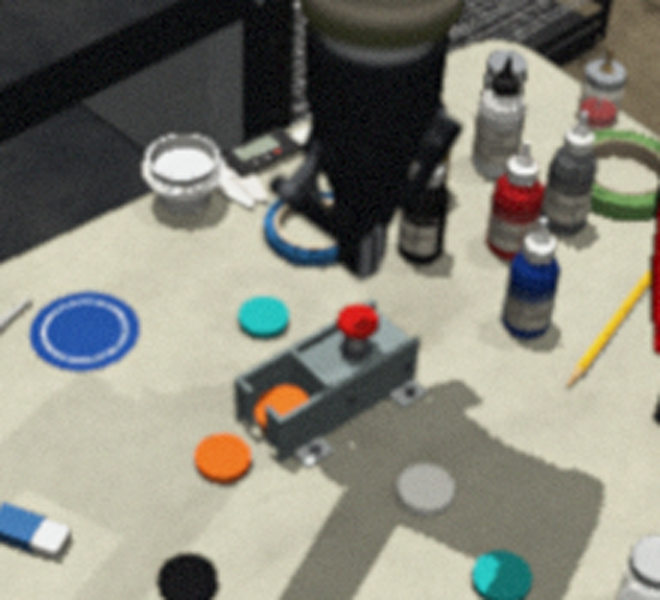

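View pics/top2.png

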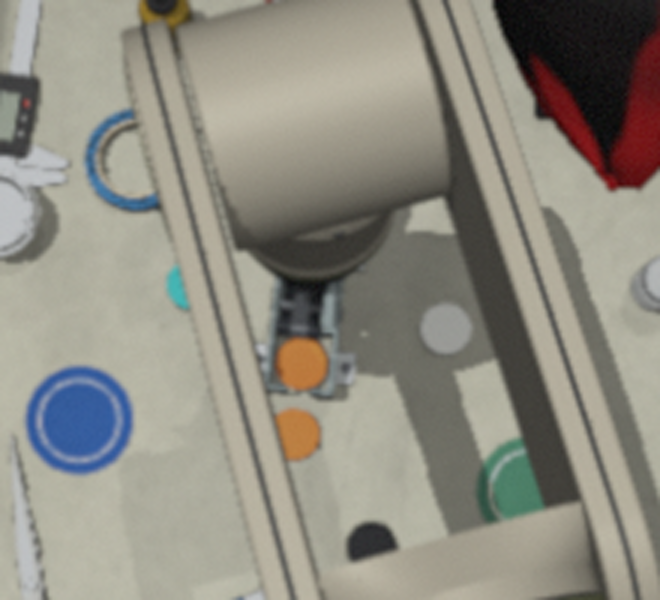

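Step done: one chip lies at about (510,249), matching the predicted exit. The red plunger is up, and two chips remain in the magazine. I'll push with the closed fingers, jaw axis along the push direction, so that the wide linkage stays clear of the dispenser.

>>> send_rows(dp=[[-20,-8,0],[-45,-16,0],[-70,-24,0],[-90,-32,0],[-109,-38,0]], rot=[[0,0,0.16],[0,0,0.32],[0,0,0.48],[0,0,0.65],[0,0,0.82]])

```text
time: 5.45
tool_pos: [506.5, 199.7, 124.9]
tcp_rot: [-180.0, 0.0, 41.3]
ft_force: [-0.9, -0.5, 0.3]
finger_gap: -0.4
```

>>> send_rows(dp=[[0,0,-10],[0,0,-20],[0,0,-40],[0,0,-60],[0,0,-70]], rot=[[0,0,0.16],[0,0,0.32],[0,0,0.48],[0,0,0.65],[0,0,0.81]])

```text
time: 6.08
tool_pos: [506.4, 199.8, 53.6]
tcp_rot: [-179.9, 0.0, 87.7]
ft_force: [-0.7, -0.4, -0.4]
finger_gap: -0.1
```

>>> send_rows(dp=[[0,0,0],[0,0,0]], rot=[[0,0,0],[0,0,0]])

```text
time: 6.32
tool_pos: [507.8, 200.2, 55.7]
tcp_rot: [180.0, -0.0, 87.2]
ft_force: [-0.5, 0.0, 0.1]
finger_gap: -0.1
```

Run:
```python
from h import *
for n in('scene','top'):
    s=snap(n); a=s['pixels'][90:290,180:400,::-1]
    cv2.imwrite('pics/%s3.png'%n,cv2.resize(a,None,fx=3,fy=3,interpolation=cv2.INTER_CUBIC))
```

```text
(no output)
```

View pics/scene3.png

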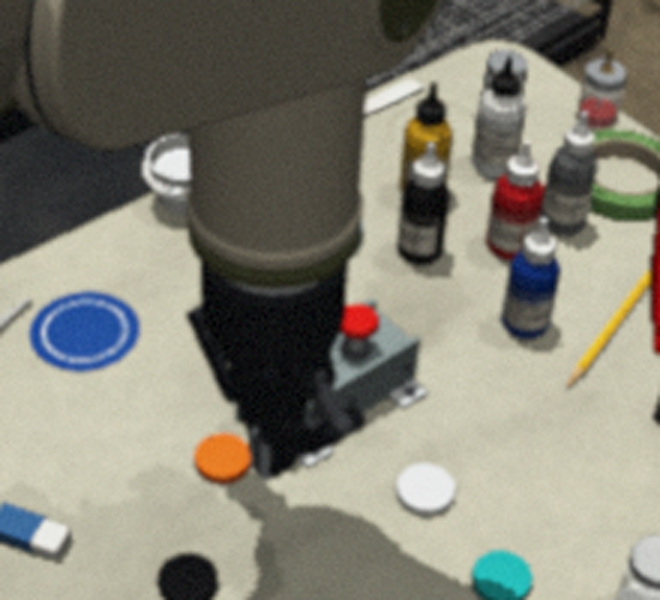

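View pics/top3.png

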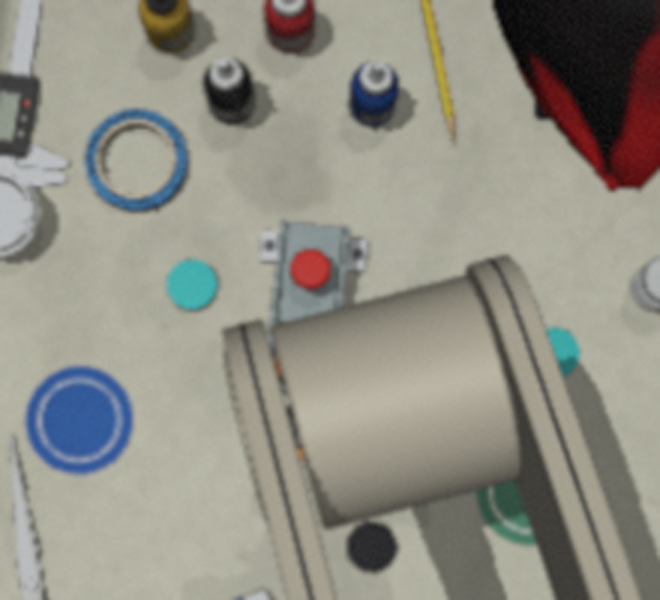

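Chip unmoved at scene crop (223,458), with the fingertips clear behind it. I'll go down and start the push.

>>> send_rows(dp=[[0,0,-15],[0,0,-28],[0,0,-35],[0,0,-38],[0,0,-38]], rot=[[0,0,0],[0,0,0],[0,0,0],[0,0,0],[0,0,0]])

```text
time: 7.05
tool_pos: [507.5, 200.1, 17.0]
tcp_rot: [-180.0, 0.0, 87.4]
ft_force: [-0.0, 0.2, -0.3]
finger_gap: 0.3
```

>>> send_rows(dp=[[0,5,0],[0.5,10,0],[0.7,15,0],[1,20,0],[1.2,25,0]], rot=[[0,0,0],[0,0,0],[0,0,0],[0,0,0],[0,0,0]])

```text
time: 7.68
tool_pos: [508.8, 225.6, 17.3]
tcp_rot: [180.0, -0.0, 87.4]
ft_force: [-0.8, -0.1, -0.4]
finger_gap: 0.1
```

>>> send_rows(dp=[[0.2,5,0],[0.5,10,0],[0.7,15,0],[0.9,20,0],[1.1,25,0]], rot=[[0,0,0],[0,0,0],[0,0,0],[0,0,0],[0,0,0]])

```text
time: 8.3
tool_pos: [509.9, 250.5, 17.3]
tcp_rot: [180.0, -0.0, 87.4]
ft_force: [-0.4, 0.0, -0.1]
finger_gap: -0.1
```

```bash
cat > look.py <<'E'
import sys
from h import *
t=sys.argv[1]
for n in('scene','top'):
    s=snap(n); a=s['pixels'][90:290,180:400,::-1]
    cv2.imwrite('pics/%s%s.png'%(n,t),cv2.resize(a,None,fx=3,fy=3,interpolation=cv2.INTER_CUBIC))
    hsv=cv2.cvtColor(s['pixels'],cv2.COLOR_RGB2HSV)
    m=cv2.inRange(hsv,np.array((7,120,90)),np.array((22,255,255)))
    k,l,st,c=cv2.connectedComponentsWithStats(m)
    for i in range(1,k):
        if st[i,4]>50: print(n,c[i].round(1),st[i],onz(s,*c[i],8).round(1))
E
python3 look.py 4
```

```text
scene [322.2 135.1] [315 129  15  13 127] [841.2 378.7   8. ]
scene [386.6 195.8] [373 179  25  35  59] [793.5 152.2   8. ]
scene [276.4 221. ] [271 218  12   8  66] [577.8 256.4   8. ]
scene [132.1 237. ] [111 222  42  33 677] [347.6 412.2   8. ]
scene [241.1 234.6] [236 227  10  16 116] [504.8 276.6   8. ]
top [234.3  94.9] [227  86  16  15  87] [803.8 347.6   8. ]
top [194.7 311. ] [174 294  41  35 542] [347.6 414.8   8. ]
```

View pics/scene4.png

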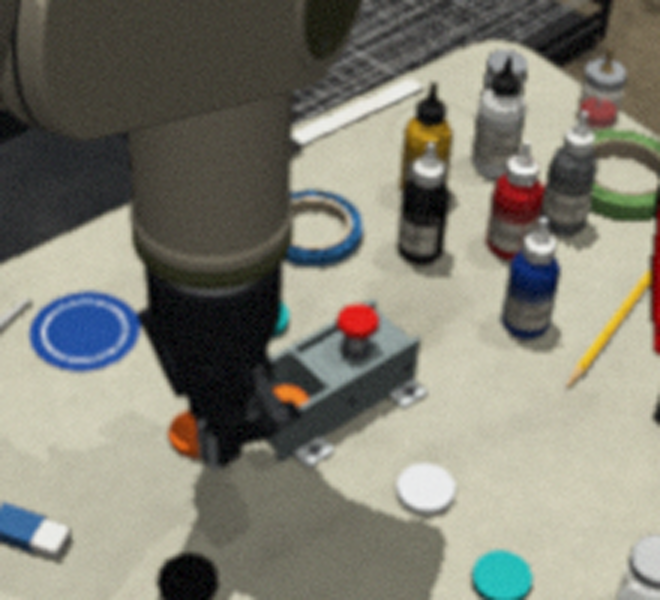

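The chip moves ahead of the fingers (visible at scene crop ~(185,433)), still flat. Continuing.

>>> send_rows(dp=[[0.3,7,0],[0.6,14,0],[1,21,0],[1.3,28,0],[1.6,35,0]], rot=[[0,0,0],[0,0,0],[0,0,0],[0,0,0],[0,0,0]])

```text
time: 9.02
tool_pos: [511.5, 285.7, 17.3]
tcp_rot: [180.0, -0.0, 87.4]
ft_force: [0.2, -1.1, 0.2]
finger_gap: 0.0
```

>>> send_rows(dp=[[0.3,7,0],[0.6,14,0],[1,21,0],[1.3,28,0],[1.6,35,0]], rot=[[0,0,0],[0,0,0],[0,0,0],[0,0,0],[0,0,0]])

```text
time: 9.65
tool_pos: [513.1, 320.6, 17.3]
tcp_rot: [-180.0, 0.0, 87.4]
ft_force: [0.3, 0.2, 0.5]
finger_gap: 0.3
```

```bash
python3 look.py 5
```

```text
scene [322.1 135.2] [315 129  15  14 128] [840.8 378.4   8. ]
scene [386.9 195.4] [373 179  25  35  54] [794.9 152.5   8. ]
scene [219.4 213.9] [215 207   9  14  94] [507.7 345.9   8. ]
scene [272.9 223.2] [265 218  18  14 149] [568.6 256.8   8. ]
scene [132.2 237. ] [111 222  42  33 685] [347.6 412.1   8. ]
top [234.1  95.2] [227  86  16  15  89] [803.1 348.    8. ]
top [280.1 210.4] [272 202  17  18 234] [558.8 244.3   8. ]
top [188.5 313.1] [174 295  31  34 345] [342.9 427.4   8. ]
```

View pics/scene5.png

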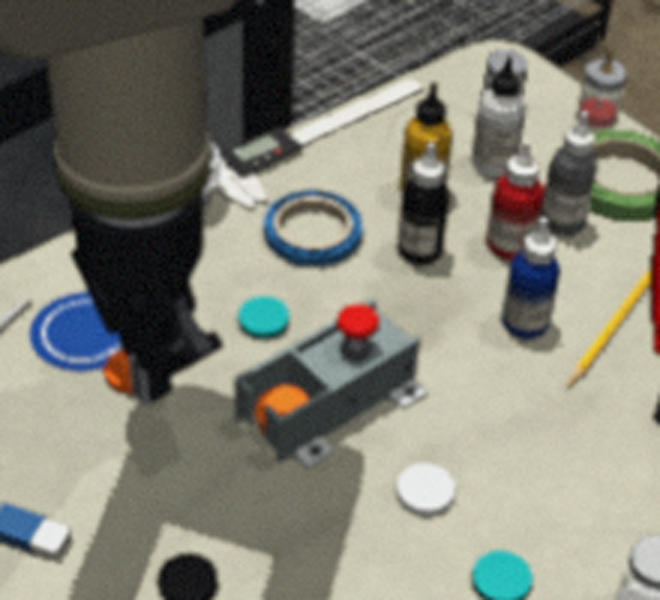

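View pics/top5.png

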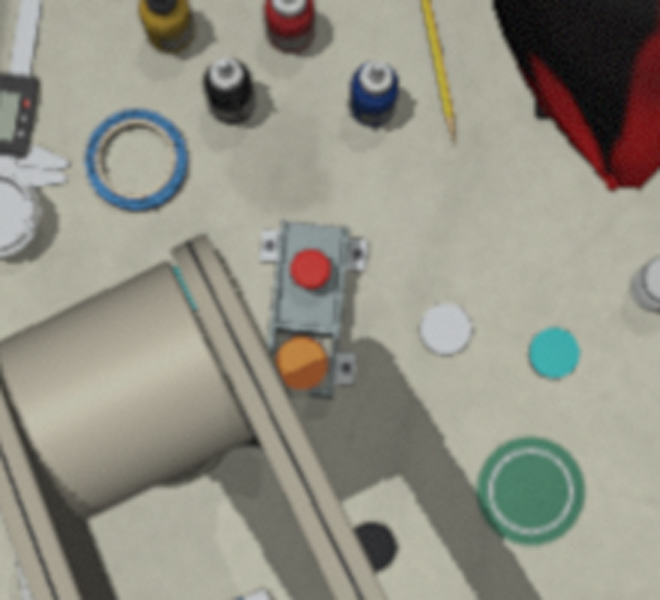

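Run:
```python
from h import *
s=snap('scene')
a=onz(s,245,242,4)
for p in((236,234.5),(215,213.5)): print((onz(s,*p,4)-a).round(1))
print(onz(s,208,200.2,0).round(1))
```

```text
[-0.6 25.5  0. ]
[ 3.6 95.1  0. ]
[518.5 397.4   0. ]
```

The chip is at about (513.6, 343.5), so about 54 mm remain. I'll slow down at the end.

>>> send_rows(dp=[[0.3,7,0],[0.7,14,0],[1,21,0],[1.4,28,0],[1.7,35,0]], rot=[[0,0,0],[0,0,0],[0,0,0],[0,0,0],[0,0,0]])

```text
time: 10.42
tool_pos: [514.8, 355.7, 17.3]
tcp_rot: [180.0, -0.0, 87.4]
ft_force: [-0.2, 0.0, 0.1]
finger_gap: -0.2
```

>>> send_rows(dp=[[0.3,6,0],[0.5,11,0],[0.7,15,0],[0.9,17,0],[1,18,0]], rot=[[0,0,0],[0,0,0],[0,0,0],[0,0,0],[0,0,0]])

```text
time: 11.05
tool_pos: [515.8, 373.2, 17.3]
tcp_rot: [-180.0, 0.0, 87.4]
ft_force: [-0.0, -0.0, -0.7]
finger_gap: 0.1
```

>>> send_rows(dp=[[0,0,0],[0,-10,0],[0,-25,0],[0,-40,10],[0,-50,40]], rot=[[0,0,0],[0,0,0],[0,0,0],[0,0,0],[0,0,0]])

```text
time: 11.68
tool_pos: [514.4, 320.7, 56.2]
tcp_rot: [-179.8, 0.1, 87.3]
ft_force: [-0.3, 0.6, 0.5]
finger_gap: -0.0
```

>>> send_rows(dp=[[0,-20,30],[0,-40,60],[0,-60,100],[0,-110,120],[0,-160,120]], rot=[[0,0,0],[0,0,0],[0,0,0],[0,0,0],[0,0,0]])

```text
time: 12.3
tool_pos: [517.1, 161.5, 180.9]
tcp_rot: [179.7, -0.1, 87.4]
ft_force: [0.8, 0.2, -0.8]
finger_gap: 0.5
```

```bash
python3 look.py 6; python3 m.py | grep -E "blue|red \[2"
```

```text
scene [326.2 135.7] [322 131   8  12  61] [846.6 370.7   8. ]
scene [387.2 195. ] [373 179  25  35  51] [796.3 152.7   8. ]
scene [207.8 198. ] [200 192  17  13 178] [517.7 396.    8. ]
scene [272.5 223.3] [264 218  19  15 145] [568.  257.2   8. ]
scene [132.2 237. ] [111 222  42  33 674] [347.7 412.3   8. ]
scene [215.3 319.5] [211 316   9   8  57] [354.4 167.1   8. ]
top [234.3  95. ] [227  86  16  15  88] [803.7 347.5   8. ]
top [280.1 210.5] [272 202  17  18 240] [558.6 244.3   8. ]
top [205.8 229.3] [198 222  16  16 199] [516.1 397.2   8. ]
top [194.7 311. ] [174 294  41  35 543] [347.6 414.7   8. ]
top red [283.  179.2] 104 [278, 174, 11, 12] [615.8 239.6  64. ]
top blue [303.6 122.5] 64 [298, 117, 14, 10] [748.4 198.7   0. ]
top blue [206.1 229.6] 163 [190, 213, 33, 34] [515.9 397.8   0. ]
top blue [206.9 231. ] 108 [195, 219, 23, 22] [513. 396.   0.]
scene blue [357.5 181.4] 121 [351, 175, 15, 13] [788.8 225.7   0. ]
scene blue [208.3 200.6] 150 [191, 188, 35, 25] [518.2 396.1   0. ]
scene blue [206.9 203.2] 84 [196, 195, 24, 14] [511.6 392.2  -0. ]
scene blue [184.3 265. ] 115 [177, 259, 16, 13] [385.6 297.2   0. ]
```

View pics/scene6.png

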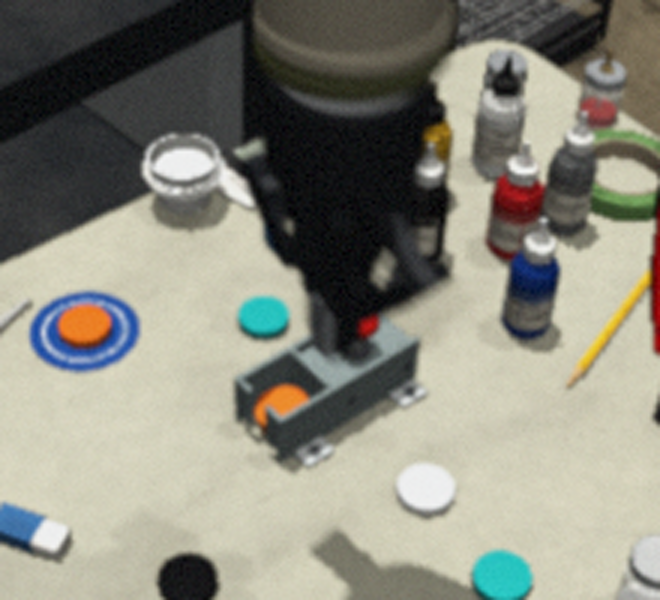

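View pics/top6.png

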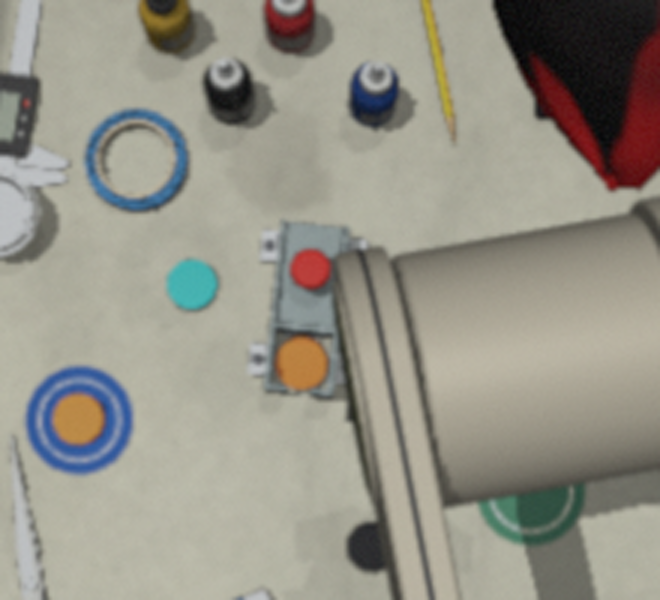

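The chip sits in the middle of the blue spot: top crop (78,418), about 1–2 mm from its centre. The plunger is up, and the arm is raised and clear. I'll let it settle, then hand in.

>>> send_rows(dp=[[0,0,0],[0,0,0],[0,0,0]], rot=[[0,0,0],[0,0,0],[0,0,0]])

```text
time: 12.88
tool_pos: [515.6, 163.9, 177.1]
tcp_rot: [-180.0, 0.0, 87.4]
ft_force: [-1.0, -0.7, 0.1]
finger_gap: 0.2
```

```bash
python3 -c "
from h import *
print(job.hand_in())"
```

```text
the job is handed in; nothing more can be done
None
```

I pressed the plunger once down to its stop and one orange chip came out. I then pushed it flat along the table with the closed fingertips into the blue spot, raised the hand clear and handed the job in at about 13 s.

- **Press:** the force jumped from 8 to 18 N with the fingertips at about 44 mm, which matches the plunger's stop height. Afterwards the plunger was back up.
- **Chip in the spot:** the top view puts the chip at (516.1, 397.2) mm and the spot at (515.9, 397.8) mm, under 1 mm apart. The scene view puts them about 1 mm apart, and both pictures show the chip lying flat.
- **Magazine:** it still shows orange at its axis, and no second chip came out. The pictures can't separate the two stacked chips, so I didn't count them directly.
- **Bystanders:** those visible in the last pictures look unmoved by eye. I didn't measure each one's position again.

No check failed. The two cameras disagree by about 2 mm, which is the stated calibration error.

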